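Seat a cast-glass rod in the sprung V-cradle and hold it at marking height

ROBOT

A 6-joint arm with a two-finger parallel gripper is mounted at the origin on the work surface. World frame = base frame: x ahead of the robot, y to its left, z up, the work surface at z = 0. Lengths are in m, angles in rad, forces in N, time in s.
With the tool pointing down it reaches from about 0.375 to 0.9 m from the base axis. Payload 3.1 kg.
Tool frame: the origin (TCP) lies between the finger pads; the fingertips stand 17 mm ahead of it and the grasp point (between the pads) lies 2 mm behind it; z points along the fingers, y is the line along which they close (so a half turn about z gives the same grasp; the last joint's range is limited). The gripper opens to 87 mm and grips with 3 to 60 N. Pads are 19 mm wide; open, the fingers measure 117 mm over their backs; the gripper's body (75 mm by 190 mm) begins 51 mm behind the grasp point.
Start: joints at [-1.437, 0.527, 1.433, -0, 1.181, -0.178], TCP at [0.192, -0.595, 0.24] pointing down, gripper open.
Joint ranges: [-3.08, 3.08], [-0.75, 2.2], [0.22, 2.44], [-1.43, 4.57], [0, 2.65], [-2.85, 2.85]. Speed limits (rad/s): [2.79, 2.79, 3.14, 3.14, 3.14, 3.14].

INTERFACE

Orientations are given as a unit quaternion [x, y, z, w].
In Python, from workcell import status, eyes, ticket gives the robot as it stands.
- The arm moves only by the shell command python3 -m inch 'ROWS' [FORCE]. ROWS is JSON, a list of rows, each an object with "delta_pos": the shift along the tool's x, y, z in units of 2 cm (1.0 is 2 cm), a list of three; "delta_rot": the turn, a rotation vector about the tool's x, y, z in units of 0.1 rad (1.0 is 0.1 rad), a list of three; "grip": the opening, from 0 (shut) to 1 (fully open). In form: [{"delta_pos": [dx, dy, dz], "delta_rot": [rx, ry, rz], "grip": grip}, ...]. A call has 1 to 20 rows; each row shifts and turns the commanded pose from where the row before left it, along the tool's axes as they then stand; what a row does not reach is not made up. A row lasts 1/12 s, in which the tool goes at most 41.7 mm and 7.16 degrees, less where a joint would pass 70% of its speed; a pose out of reach is approached as far as the arm can. A call with a number of a shift or a turn outside -1 to 1 is refused whole. A call with a gripper value outside its range is refused whole. The fingers move at their own pace and stop on an object; FORCE is the grip in N (left out, the last holds). Time passes only in rows, so rows that do not move let the fingers close. It gives the time, the measured TCP pose, the force, the opening and the grip force at its end, in the units of the state.
- status.observe(): the state, without advancing time (a new reading comes with each control period).
- eyes.get_image(name): name is "scene" or "side" or "wrist"; returns (picture, depth): 400x640x3 uint8, red, green, blue; 400x640 float32, m along the optical axis (not along the pixel's ray), 0 where there is no reading.
- eyes.camera_params(name): a dict with "camera_matrix" (3x3 intrinsics, pixels), "xyz" and "attitude" of the camera in the world. Camera axes: x right, y down, z forward; pixel columns grow to the right and rows downward; lengths in m; the calibration is good to about 2 mm. A picture is of the moment at which its call begins: read the wrist's pose just before it. camera_params takes no time and is no camera call; for the wrist camera it gives the pose at the moment of the call.
- ticket.sign_off(): hands the job in; it is judged then, once.
The state is a dict: "t": time; "joint_positions": joint angles; "dq": joint speeds; "effort": joint torques, N m; "position": TCP position; "tool_rot": TCP orientation; "ft_force": force on the tool from outside, world axes, zero at the start; "ft_torque": the same for the moment, N m; "grip_width": opening from 0.0 (shut) to 1.0 (fully open); "grip_force": force on a finger pad.
Only numpy, scipy, OpenCV 4.12 (cv2) and the standard library are available. Lean on these libraries where they do the work, as an engineer would, in place of code of your own. Each camera call takes 0.05 s, during which the arm holds its last target. There are 200 camera calls.

TASK

Lift the glass rod off its wooden rest, never letting it touch the tabletop, and lay it gently along the V-groove of the sprung cradle, centred end to end and resting on both sloping sides. Then press it straight down until the top of the cradle is level with the tops of the four fixed corner posts beside it, and finish while still holding it pressed there, firmly on both sides of the groove: do not let it come back up. Leave the other things on the table where they are.

Things in the scene. Friction and masses are not known exactly. Their poses are not given: they have to be found in the camera images.
- rod: loose solid green cast-glass rod, plain cylinder 36 mm diameter, 136 mm long, 0.29 to 0.39 kg. Origin at its centre (on its axis, mid-length); its x axis runs along the rod. It starts lying level on the rest, its axis 26 mm above the table
- rest: fixed low dark-wood rest 120 x 60 x 8 mm (length along its x) with two ridges 4 mm high and 4 mm wide along its full length, at y = -14 and +14 mm, between which the rod lies on the 8 mm high board. Origin at the centre of the underside, on the table
- jig: fixed marking jig: wooden base board 150 x 110 x 12 mm (length along its x), origin at the centre of its underside on the table. Four fixed dark corner posts stand on it at x = +-47, y = +-43 mm (each 24 mm along x, 14 mm along y), their tops 54 mm above the table. Between them the sprung V-cradle rides up and down
- seat (a point): where the centre of a properly seated rod lies: on the axis of a rod resting on both flanks, midway along the groove; 67 mm above the table while the cradle is up, sinking with it. x runs along the V-groove, y across it (left = +y), z up. The groove is a 90 degree V, its bottom line 25.5 mm below this point
- cradle_top (a point): point midway between the cradle's top edges, over the groove: 60 mm above the table while the cradle is up, 54 mm when pressed level with the posts; a seated rod's upper side is 25 mm above it. The cradle is two V-pieces of 32 mm length at x = +-46 mm, 64 mm wide across y; between them a 60 mm open gap for fingers, only a plank in it, its top 24 mm below this point
- cradle (a joint): how far the sprung cradle has sunk, m: 0 up, 0.012 at its bottom stop, 0.006 level with the post tops. It stays up under the rod's weight; the whole downward load on it (the rod's own 3 to 4 N included) is about 5.5 N when it starts to sink, rising 0.9 N per mm to about 11 N at 6 mm. A sideways push on the rod unloads one side of the groove
- brush_jar: bystander: open glass jar 68 mm diameter, 90 mm high with brushes standing up to 170 mm; origin at the centre of its underside; leave alone
- tape: bystander: roll of tape lying flat, 90 mm diameter, 24 mm high; origin at the centre of its underside; leave alone
- wood_bridge: bystander: dark wooden hand bridge, 260 mm long along its y, 30 mm wide, 58 mm high on two feet; origin at the centre of its underside; leave alone
- pigment_jar: bystander: small closed jar 48 mm diameter, 50 mm high; origin at the centre of its underside; leave alone
Mind the look-alikes: they are no part of the job. Of the things that look like the jig, the larger one is meant.

How it is judged:
By the outcome, as a careful person would: the job done as asked, in the order asked, and still so for the second after the job is handed in, while the arm keeps its last pose, push and grip.
It also fails if it takes over 56 s, if anything falls off the work surface, if the arm or the gripper's body presses on something with over 40 N, if the wrist force passes 120 N, or if a joint passes its speed limit or range.

## Working session

There is one attempt and no reset: what is moved stays moved. The work goes in short steps, Python scripts to look and compute and a shell command to move; the robot and the scene stay as the last step left them, time stands still between calls to the robot, and variables do not carry over. Pictures are saved under pics/ and viewed, at most 10 in all, crops included, and the job is handed in when it is done.

```bash
mkdir -p pics; ls; cat > h.py <<'E'
import numpy as np, cv2
from scipy.spatial.transform import Rotation as R
from workcell import status, eyes, ticket
def cam(n):
    p=eyes.camera_params(n); a=np.array(p["attitude"],float)
    M=R.from_quat(a).as_matrix() if a.size==4 else a.reshape(3,3)
    return np.array(p["camera_matrix"]),np.array(p["xyz"]),M
def shot(n,f=None):
    c=cam(n); im,d=eyes.get_image(n)
    if f: cv2.imwrite("pics/"+f,im[:,:,::-1])
    return im,d,c
def cloud(d,c):
    K,t,M=c; v,u=np.indices(d.shape)
    P=np.stack([(u-K[0,2])/K[0,0]*d,(v-K[1,2])/K[1,1]*d,d],-1)@M.T+t
    P[d<=0]=np.nan; return P
def ray(u,v,z,c):
    K,t,M=c; r=M@np.linalg.solve(K,[u,v,1]); return t+r*(z-t[2])/r[2]
def proj(p,c):
    K,t,M=c; q=K@(M.T@(np.array(p)-t)); return q[:2]/q[2]
E
python3 - <<'E'
from h import *
for n in ["scene","side"]:
    im,d,c=shot(n,n+".png"); np.savez(n+".npz",im=im,d=d,K=c[0],t=c[1],M=c[2]); print(n,c[1],c[2][:,2])
print(status.observe())
E
```

```text
pics
scene [ 1.12821512 -0.47310757  0.88646604] [-0.52356473  0.3922124  -0.75633948]
side [0.49714744 0.84422833 0.69834557] [ 0.05749531 -0.82202067 -0.56654771]
{'t': 0.1, 'joint_positions': array([-1.43649313e+00,  5.28396641e-01,  1.43375788e+00, -1.30875471e-05,
        1.18138757e+00, -1.78513802e-01]), 'dq': array([ 0.0004896 , -0.00149206, -0.00361747, -0.00015931,  0.00012081,
       -0.00054526]), 'effort': array([-2.13346243e-05, -4.40985596e+01, -1.77150822e+01,  6.34387834e-02,
        5.34238725e-02, -5.94981566e-05]), 'position': array([ 0.19227023, -0.59404343,  0.23866023]), 'tool_rot': array([ 9.87792250e-01,  1.55773943e-01,  1.54947813e-05, -9.74616331e-04]), 'ft_force': array([-0.02964888, -0.10712775, -0.61929896]), 'ft_torque': array([ 0.00237057, -0.01789365,  0.03365621]), 'grip_force': 0.0, 'grip_width': 0.9976431044689711}
```

View pics/scene.png

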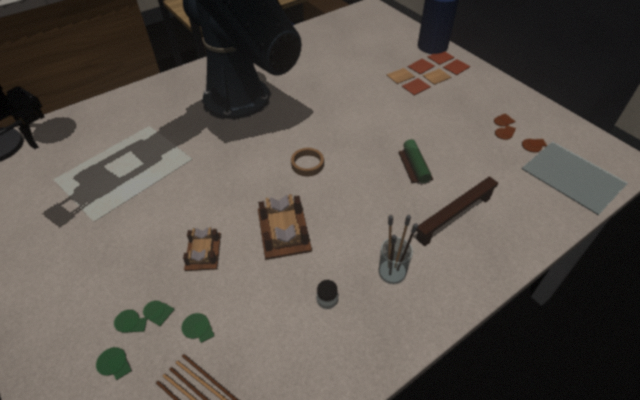

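View pics/side.png

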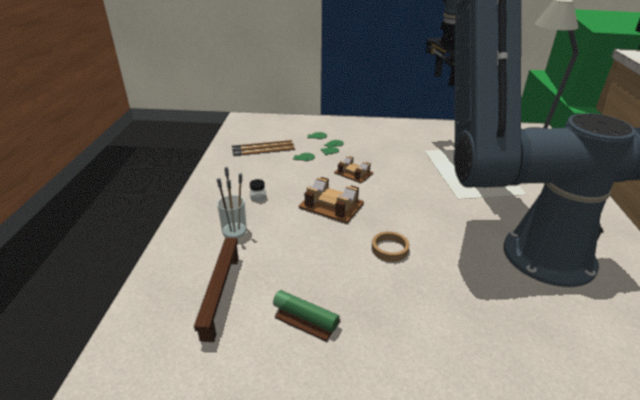

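The scene picture shows the rod at (417,160), the larger jig at (284,226) and the small decoy at (202,249). The tape is at (308,161), the bridge at (458,208) and the brush jar at (396,255). In the side view the rod is at (306,312) and the jig at (332,200).

```bash
cat > m.py <<'E'
from h import *
def load(n):
    z=np.load(n+".npz"); return z["im"],z["d"],(z["K"],z["t"],z["M"])
boxes={"scene":{"rod":(385,125,450,195),"jig":(250,185,320,265)},"side":{"rod":(262,280,350,345),"jig":(290,168,370,225)}}
for n in boxes:
    im,d,c=load(n); P=cloud(d,c); hsv=cv2.cvtColor(im,cv2.COLOR_RGB2HSV)
    x0,y0,x1,y1=boxes[n]["rod"]; m=np.zeros(d.shape,np.uint8)
    m[y0:y1,x0:x1]=cv2.inRange(hsv,(40,80,15),(90,255,255))[y0:y1,x0:x1]
    q=P[m>0]; q=q[np.isfinite(q[:,0])]
    print(n,"rod n",(m>0).sum(),"ztop",np.percentile(q[:,2],[5,50,98]), "depthbox",cv2.minAreaRect(q[:,:2].astype(np.float32)*1000))
    cn=max(cv2.findContours(m,0,2)[0],key=cv2.contourArea)
    r=cv2.minAreaRect(cn); b=cv2.boxPoints(r); print(" px rect",r)
    # silhouette corners cast on axis-height plane
    if r[1][0]<r[1][1]: e=[(b[0]+b[3])/2,(b[1]+b[2])/2]
    else: e=[(b[0]+b[1])/2,(b[2]+b[3])/2]
    for p in e: print(" end",ray(*p,0.026,c).round(4))
    x0,y0,x1,y1=boxes[n]["jig"]; q=P[y0:y1,x0:x1]; col=im[y0:y1,x0:x1]; ok=np.isfinite(q[...,0])
    for lo,hi in [(.005,.2),(.046,.075)]:
        s=ok&(q[...,2]>lo)&(q[...,2]<hi); a=q[s]
        print(" jig",lo,s.sum(),cv2.minAreaRect(a[:,:2].astype(np.float32)*1000),"z98",np.percentile(a[:,2],98))
    for nm,bx in boxes[n].items():
        x0,y0,x1,y1=bx; cv2.imwrite(f"pics/{n}_{nm}.png",cv2.resize(im[y0:y1,x0:x1,::-1],None,fx=4,fy=4,interpolation=2))
a=cv2.imread("pics/scene_jig.png");b=cv2.imread("pics/side_jig.png");h=max(a.shape[0],b.shape[0])
pad=lambda i:cv2.copyMakeBorder(i,0,h-i.shape[0],0,0,0)
cv2.imwrite("pics/jigs.png",cv2.hconcat([pad(a),pad(b)]))
E
python3 m.py
```

```text
scene rod n 140 ztop [0.04092289 0.04506235 0.04838793] depthbox ((572.5862426757812, 234.05661010742188), (21.115211486816406, 105.49382781982422), 66.05086517333984)
 px rect ((417.60003662109375, 160.20001220703125), (28.621667861938477, 8.049844741821289), 63.43495178222656)
 end [0.5158 0.2684 0.026 ]
 end [0.6079 0.2275 0.026 ]
 jig 0.005 2722 ((510.3208923339844, -149.9722900390625), (175.30197143554688, 241.44520568847656), 54.28166198730469) z98 0.06267893877689049
 jig 0.046 942 ((532.0584106445312, -161.73529052734375), (99.84909057617188, 127.96200561523438), 65.59862518310547) z98 0.06378452390699679
side rod n 1039 ztop [0.02446818 0.03910782 0.04440769] depthbox ((564.7335205078125, 248.6878662109375), (31.006351470947266, 133.48077392578125), 66.2034683227539)
 px rect ((305.6082763671875, 310.8814697265625), (67.2159194946289, 17.36241912841797), 23.96249008178711)
 end [0.63   0.2139 0.026 ]
 end [0.5008 0.2745 0.026 ]
 jig 0.005 2049 ((499.9043273925781, -235.09719848632812), (278.7279052734375, 150.8970947265625), 65.35269927978516) z98 0.05910995147105344
 jig 0.046 506 ((534.2501831054688, -161.9725341796875), (104.23851776123047, 124.73898315429688), 66.27172088623047) z98 0.05995322114035902
```

View pics/jigs.png

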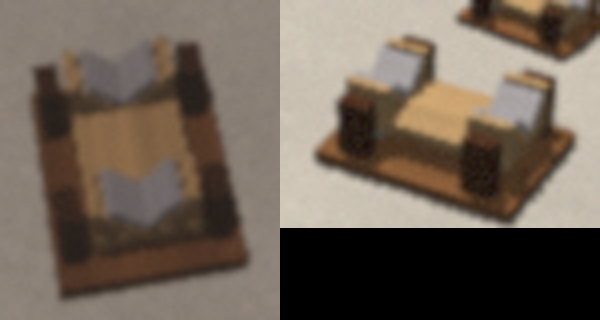

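Both views agree on the jig, with centre about (0.533, -0.162) and groove yaw about -24°. The footprint of about 100 x 126 mm matches the given sizes. The rod centre is about (0.565, 0.244) with yaw about -24.5°. I'll turn, hover over the jig on the way, and refine with the wrist camera.

```bash
python3 -m inch '[{"delta_pos":[0,0,0],"delta_rot":[0,0,1],"grip":1},{"delta_pos":[0,0,0],"delta_rot":[0,0,1],"grip":1},{"delta_pos":[0,0,0],"delta_rot":[0,0,1],"grip":1},{"delta_pos":[0,0,0],"delta_rot":[0,0,1],"grip":1},{"delta_pos":[0,0,0],"delta_rot":[0,0,1],"grip":1},{"delta_pos":[0,0,0],"delta_rot":[0,0,1],"grip":1},{"delta_pos":[0,0,0],"delta_rot":[0,0,1],"grip":1},{"delta_pos":[0,0,0],"delta_rot":[0,0,0.4],"grip":1},{"delta_pos":[1,-1,0],"delta_rot":[0,0,0],"grip":1},{"delta_pos":[1,-1,0],"delta_rot":[0,0,0],"grip":1},{"delta_pos":[1,-1,0],"delta_rot":[0,0,0],"grip":1},{"delta_pos":[1,-1,0],"delta_rot":[0,0,0],"grip":1},{"delta_pos":[1,-1,0],"delta_rot":[0,0,0],"grip":1},{"delta_pos":[1,-1,0],"delta_rot":[0,0,0],"grip":1},{"delta_pos":[0.5,-1,0],"delta_rot":[0,0,0],"grip":1},{"delta_pos":[0,-1,0],"delta_rot":[0,0,0],"grip":1},{"delta_pos":[0,-1,0],"delta_rot":[0,0,0],"grip":1},{"delta_pos":[0,-1,0],"delta_rot":[0,0,0],"grip":1},{"delta_pos":[0,-1,0],"delta_rot":[0,0,0],"grip":1},{"delta_pos":[0,-1,0],"delta_rot":[0,0,0],"grip":1}]'
python3 -m inch '[{"delta_pos":[0,-1,0],"delta_rot":[0,0,0],"grip":1},{"delta_pos":[0,-1,0],"delta_rot":[0,0,0],"grip":1},{"delta_pos":[0,-1,0],"delta_rot":[0,0,0],"grip":1},{"delta_pos":[0,-1,0],"delta_rot":[0,0,0],"grip":1},{"delta_pos":[0,-1,0],"delta_rot":[0,0,0],"grip":1},{"delta_pos":[0,-1,0],"delta_rot":[0,0,0],"grip":1},{"delta_pos":[0,-1,0],"delta_rot":[0,0,0],"grip":1},{"delta_pos":[0,-1,0],"delta_rot":[0,0,0],"grip":1},{"delta_pos":[0,-1,0],"delta_rot":[0,0,0],"grip":1},{"delta_pos":[0,-1,0],"delta_rot":[0,0,0],"grip":1},{"delta_pos":[0,-1,0],"delta_rot":[0,0,0],"grip":1},{"delta_pos":[0,-1,0],"delta_rot":[0,0,0],"grip":1},{"delta_pos":[0,-1,0],"delta_rot":[0,0,0],"grip":1},{"delta_pos":[0,-1,0],"delta_rot":[0,0,0],"grip":1},{"delta_pos":[0,-0.8,0],"delta_rot":[0,0,0],"grip":1},{"delta_pos":[0,0,0],"delta_rot":[0,0,0],"grip":1},{"delta_pos":[0,0,0],"delta_rot":[0,0,0],"grip":1},{"delta_pos":[0,0,0],"delta_rot":[0,0,0],"grip":1}]'
python3 - <<'E'
from h import *
n="wrist"
im,d,c=shot(n,"wjig.png"); np.savez("wjig.npz",im=im,d=d,K=c[0],t=c[1],M=c[2]); print(c[1],c[2][:,2]); print((d>0).mean(),d[d>0].min())
E
```

```text
t: 1.77
position: [0.4103, -0.4288, 0.239]
tool_rot: [0.977, -0.212, -0.0, -0.0]
ft_force: [0.1, -0.7, -0.6]
grip_width: 1.002
grip_force: 0.0
t: 3.27
position: [0.5325, -0.1611, 0.2393]
tool_rot: [0.977, -0.212, -0.0, 0.0]
ft_force: [-0.5, -1.0, 0.2]
grip_width: 0.999
grip_force: 0.0
[ 0.59261633 -0.1878506   0.3837391 ] [-0.22124342  0.10025254 -0.97005195]
0.97960546875 0.050000556
```

View pics/wjig.png

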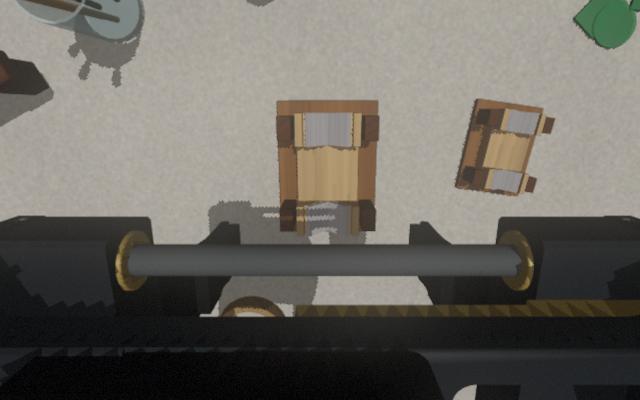

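The wrist view shows the large jig's board from about (277,100) to (378,230), with grey V-pieces at (328,130) and (328,218). The decoy is at (503,147).

```bash
cat > j.py <<'E'
from h import *
z=np.load("wjig.npz"); im,d,c=z["im"],z["d"],(z["K"],z["t"],z["M"]); P=cloud(d,c)
sub=np.zeros(d.shape,bool); sub[90:238,265:390]=1
hsv=cv2.cvtColor(im,cv2.COLOR_RGB2HSV)
th=np.deg2rad(-24.5); ex=np.array([np.cos(th),np.sin(th)]); ey=np.array([-ex[1],ex[0]])
# warm/dark board mask (saturated) -> board outline at z=.012
m=(sub&(hsv[...,1]>90)&(P[...,2]<.02)&(P[...,2]>.006))
q=P[m][:,:2]; print("board z",np.median(P[m][:,2]),"rect",cv2.minAreaRect(q.astype(np.float32)*1000))
print(" board x max",np.percentile(q@ex,[98,99.8])," y",np.percentile(q@ey,[.3,1,99,99.7]))
def line(px,z): 
    w=np.array([ray(u,v,z,c)[:2] for u,v in px]); return w
s=((hsv[...,1]>90)|((hsv[...,2]<70)&(hsv[...,1]>50)))&sub
s[180:,:]&=True
L=[];Rr=[]
for v in range(108,195):
    u=np.where(s[v])[0]; L.append((u.min(),v)); Rr.append((u.max()+1,v))
T=[]
for u in range(285,372):
    v=np.where(s[:,u])[0]; T.append((u,v.min()))
for nm,p,a in(("left",L,ey),("right",Rr,ey),("far",T,ex)):
    w=line(p,.012); f=cv2.fitLine(w.astype(np.float32),cv2.DIST_HUBER,0,.001,.001).ravel()
    print(nm,"yaw",np.rad2deg(np.arctan2(f[1],f[0])).round(2),"coord",np.median(w@a).round(4))
# gray V faces
g=sub&(hsv[...,1]<45)&(P[...,2]>.035)&(P[...,2]<.07)
n,lab,st,ce=cv2.connectedComponentsWithStats(g.astype(np.uint8))
for i in range(1,n):
    if st[i,4]>80:
        q=P[lab==i]; zz=q[:,2]; y=q[:,:2]@ey; x=q[:,:2]@ex
        k=np.polyfit(y,zz,2)   # V bottom by two line fits
        y0=np.median(y); l=np.polyfit(y[y<y0-.006],zz[y<y0-.006],1); r=np.polyfit(y[y>y0+.006],zz[y>y0+.006],1)
        yi=(r[1]-l[1])/(l[0]-r[0]); print("V",st[i],"x",np.percentile(x,[2,98]).round(4),"y",np.percentile(y,[1,99]).round(4),"slopes",l[0].round(2),r[0].round(2),"bottom y",yi.round(4),"z",np.polyval(l,yi).round(4))
b=np.array([.533,-.162]); print("guess in axes",b@ex,b@ey)
E
python3 j.py
```

```text
board z 0.011197183674617583 rect ((533.349365234375, -164.18096923828125), (108.52389526367188, 146.57679748535156), 65.717529296875)
 board x max [0.62655321 0.62665069]  y [0.01788372 0.01830456 0.12527849 0.12563687]
left yaw -24.64 coord 0.1249
right yaw -24.14 coord 0.0172
far yaw 65.59 coord 0.6266
V [ 305  113   46   34 1503] x [0.5837 0.6144] y [0.0501 0.0932] slopes -0.79 0.68 bottom y 0.0704 z 0.0436
V [ 306  202   43   34 1252] x [0.4922 0.5233] y [0.0501 0.0923] slopes -0.85 0.73 bottom y 0.07 z 0.0431
guess in axes 0.5521896626875084 0.07361777245377539
```

```bash
python3 -m inch '[{"delta_pos":[-0.4,-1,0],"delta_rot":[0,0,0],"grip":1},{"delta_pos":[-0.4,-1,0],"delta_rot":[0,0,0],"grip":1},{"delta_pos":[-0.4,-1,0],"delta_rot":[0,0,0],"grip":1},{"delta_pos":[-0.4,-1,0],"delta_rot":[0,0,0],"grip":1},{"delta_pos":[-0.4,-1,0],"delta_rot":[0,0,0],"grip":1},{"delta_pos":[-0.4,-1,0],"delta_rot":[0,0,0],"grip":1},{"delta_pos":[-0.4,-1,0],"delta_rot":[0,0,0],"grip":1},{"delta_pos":[-0.4,-1,0],"delta_rot":[0,0,0],"grip":1},{"delta_pos":[-0.4,-1,0],"delta_rot":[0,0,0],"grip":1},{"delta_pos":[-0.4,-1,0],"delta_rot":[0,0,0],"grip":1},{"delta_pos":[-0.4,-1,0],"delta_rot":[0,0,0],"grip":1},{"delta_pos":[-0.4,-1,0],"delta_rot":[0,0,0],"grip":1},{"delta_pos":[-0.4,-1,0],"delta_rot":[0,0,0],"grip":1},{"delta_pos":[-0.4,-1,0],"delta_rot":[0,0,0],"grip":1},{"delta_pos":[-0.4,-1,0],"delta_rot":[0,0,0],"grip":1},{"delta_pos":[-0.4,-1,0],"delta_rot":[0,0,0],"grip":1},{"delta_pos":[-0.4,-1,0],"delta_rot":[0,0,0],"grip":1},{"delta_pos":[-0.4,-1,0],"delta_rot":[0,0,0],"grip":1},{"delta_pos":[-0.4,-1,0],"delta_rot":[0,0,0],"grip":1},{"delta_pos":[0,0,0],"delta_rot":[0,0,0],"grip":1}]'
python3 -m inch '[{"delta_pos":[0,0,0],"delta_rot":[0,0,0],"grip":1},{"delta_pos":[0,0,0],"delta_rot":[0,0,0],"grip":1},{"delta_pos":[0,0,0],"delta_rot":[0,0,0],"grip":1}]'
cat > r.py <<'E'
from h import *
im,d,c=shot("wrist","wrod.png"); P=cloud(d,c)
hsv=cv2.cvtColor(im,cv2.COLOR_RGB2HSV)
m=cv2.inRange(hsv,(40,70,15),(90,255,255)); cn=max(cv2.findContours(m,0,2)[0],key=cv2.contourArea)
m=cv2.drawContours(np.zeros_like(m),[cn],-1,1,-1)>0
print("px",cv2.minAreaRect(cn))
q=P[m]; q=q[np.isfinite(q[:,0])]; q=q[(q[:,2]>.015)&(q[:,2]<.06)]; print("ztop",np.percentile(q[:,2],97),cv2.minAreaRect(q[:,:2].astype(np.float32)*1000))
b=cv2.boxPoints(cv2.minAreaRect(cn))
for zz in (.026,.035): print(zz,[ray(*p,zz,c)[:2].round(4) for p in b], np.mean([ray(*p,zz,c)[:2] for p in b],0))
print(status.observe()["position"], status.observe()["joint_positions"])
E
python3 r.py
```

```text
t: 4.98
position: [0.5524, 0.2505, 0.2395]
tool_rot: [0.977, -0.211, 0.0, -0.001]
ft_force: [0.5, 0.0, -0.2]
grip_width: 1.005
grip_force: 0.0
t: 5.23
position: [0.552, 0.2467, 0.2395]
tool_rot: [0.977, -0.213, -0.0, 0.0]
ft_force: [1.1, -0.5, -0.4]
grip_width: 0.999
grip_force: 0.0
px ((324.1305236816406, 161.60470581054688), (29.3408260345459, 126.97355651855469), 1.1691393852233887)
ztop 0.043759423380149716 ((562.633544921875, 242.5395050048828), (31.497356414794922, 131.72988891601562), 64.79893493652344)
0.026 [array([0.5054, 0.2881]), array([0.6289, 0.2272]), array([0.6158, 0.2   ]), array([0.491 , 0.2583])] [0.56028889 0.24340239]
0.035 [array([0.5081, 0.2864]), array([0.6285, 0.227 ]), array([0.6157, 0.2005]), array([0.4941, 0.2574])] [0.56159099 0.24281045]
[0.55200475 0.24675765 0.23952139] [ 2.35913717e-01  5.00086158e-01  1.48528341e+00 -3.71623143e-04
  1.15662450e+00  2.23576628e+00]
```

View pics/wrod.png

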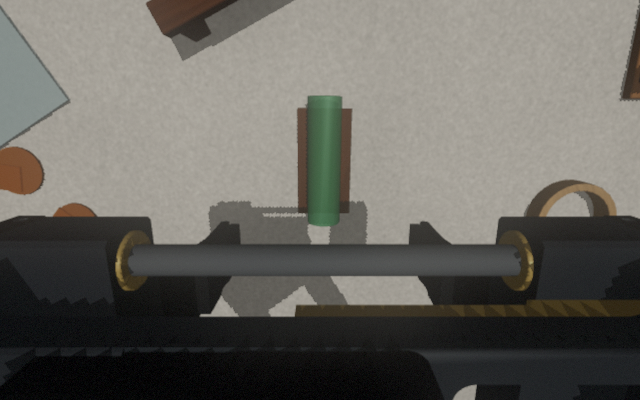

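The rod fills (308–341, 96–225) in the picture, straight ahead of the fingers. Depth puts its top at 43.8 mm against the 44 mm expected. Its centre is about (0.563, 0.243), yaw about -25.3°.

```bash
python3 -m inch '[{"delta_pos":[0.58,-0.05,0],"delta_rot":[0,0,0.14],"grip":1},{"delta_pos":[0,0,1],"delta_rot":[0,0,0],"grip":1},{"delta_pos":[0,0,1],"delta_rot":[0,0,0],"grip":1},{"delta_pos":[0,0,1],"delta_rot":[0,0,0],"grip":1},{"delta_pos":[0,0,1],"delta_rot":[0,0,0],"grip":1},{"delta_pos":[0,0,1],"delta_rot":[0,0,0],"grip":1},{"delta_pos":[0,0,1],"delta_rot":[0,0,0],"grip":1},{"delta_pos":[0,0,1],"delta_rot":[0,0,0],"grip":1},{"delta_pos":[0,0,1],"delta_rot":[0,0,0],"grip":1},{"delta_pos":[0,0,1],"delta_rot":[0,0,0],"grip":1},{"delta_pos":[0,0,0.5],"delta_rot":[0,0,0],"grip":1},{"delta_pos":[0,0,0.5],"delta_rot":[0,0,0],"grip":1},{"delta_pos":[0,0,0.3],"delta_rot":[0,0,0],"grip":1},{"delta_pos":[0,0,0],"delta_rot":[0,0,0],"grip":1},{"delta_pos":[0,0,0],"delta_rot":[0,0,0],"grip":1},{"delta_pos":[0,0,0],"delta_rot":[0,0,0],"grip":1}]'
python3 - <<'E'
from h import *
im,d,c=shot("side","s2.png"); cv2.imwrite("pics/s2c.png",cv2.resize(im[240:360,230:390,::-1],None,fx=4,fy=4))
print(np.array([status.observe()["position"] for _ in range(5)]),status.observe()["ft_force"])
E
```

```text
t: 6.62
position: [0.5637, 0.2444, 0.0345]
tool_rot: [0.976, -0.219, 0.001, -0.0]
ft_force: [-0.7, 0.5, -0.2]
grip_width: 0.998
grip_force: 0.0
[[0.56364749 0.24447677 0.03463856]
 [0.56364749 0.24447677 0.03463856]
 [0.56364749 0.24447677 0.03463856]
 [0.56364749 0.24447677 0.03463856]
 [0.56364749 0.24447677 0.03463856]] [ 0.28915824 -0.43345702 -0.30772944]
```

View pics/s2c.png

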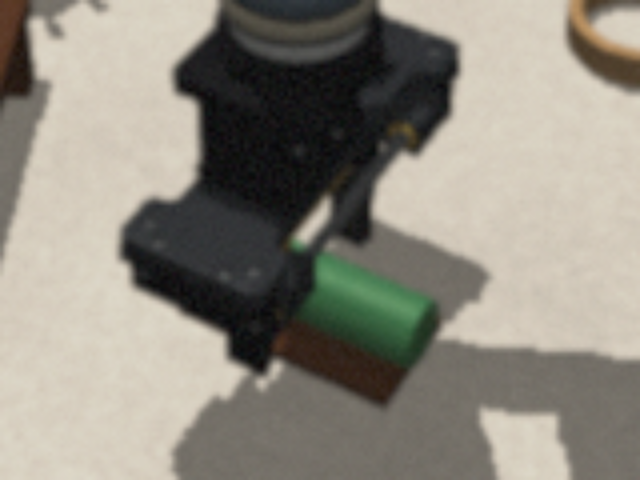

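The fingers straddle the rod near mid-length, with the rest below them and nothing touching. I'll go down the last 7 mm and close gently first.

```bash
python3 -m inch '[{"delta_pos":[0,0,0.33],"delta_rot":[0,0,0],"grip":1},{"delta_pos":[0,0,0],"delta_rot":[0,0,0],"grip":1},{"delta_pos":[0,0,0],"delta_rot":[0,0,0],"grip":0.5},{"delta_pos":[0,0,0],"delta_rot":[0,0,0],"grip":0.5},{"delta_pos":[0,0,0],"delta_rot":[0,0,0],"grip":0.5},{"delta_pos":[0,0,0],"delta_rot":[0,0,0],"grip":0.5},{"delta_pos":[0,0,0],"delta_rot":[0,0,0],"grip":0.3},{"delta_pos":[0,0,0],"delta_rot":[0,0,0],"grip":0.3},{"delta_pos":[0,0,0],"delta_rot":[0,0,0],"grip":0.3},{"delta_pos":[0,0,0],"delta_rot":[0,0,0],"grip":0.3},{"delta_pos":[0,0,0],"delta_rot":[0,0,0],"grip":0.3}]' 8
```

```text
t: 7.58
position: [0.5623, 0.2436, 0.027]
tool_rot: [0.976, -0.218, -0.0, 0.001]
ft_force: [-0.1, -2.7, 2.1]
grip_width: 0.409
grip_force: 8.0
```

```bash
python3 -m inch '[{"delta_pos":[0,0,0],"delta_rot":[0,0,0],"grip":0.3},{"delta_pos":[0,0,0],"delta_rot":[0,0,0],"grip":0.3},{"delta_pos":[0,0,0],"delta_rot":[0,0,0],"grip":0.3},{"delta_pos":[0,0,-0.2],"delta_rot":[0,0,0],"grip":0.3},{"delta_pos":[0,0,-0.4],"delta_rot":[0,0,0],"grip":0.3},{"delta_pos":[0,0,-0.6],"delta_rot":[0,0,0],"grip":0.3},{"delta_pos":[0,0,-1],"delta_rot":[0,0,0],"grip":0.3},{"delta_pos":[0,0,-1],"delta_rot":[0,0,0],"grip":0.3},{"delta_pos":[0,0,-1],"delta_rot":[0,0,0],"grip":0.3},{"delta_pos":[0,0,-1],"delta_rot":[0,0,0],"grip":0.3},{"delta_pos":[0,0,-1],"delta_rot":[0,0,0],"grip":0.3},{"delta_pos":[0,0,-0.8],"delta_rot":[0,0,0],"grip":0.3},{"delta_pos":[0,0,-0.5],"delta_rot":[0,0,0],"grip":0.3},{"delta_pos":[0,0,0],"delta_rot":[0,0,0],"grip":0.3},{"delta_pos":[0,0,0],"delta_rot":[0,0,0],"grip":0.3},{"delta_pos":[0,0,0],"delta_rot":[0,0,0],"grip":0.3},{"delta_pos":[0,0,0],"delta_rot":[0,0,0],"grip":0.3}]' 40
cat > r2.py <<'E'
from h import *
import sys
s=status.observe(); M=R.from_quat(s["tool_rot"]).as_matrix()
for n in ("side","wrist"):
    im,d,c=shot(n,sys.argv[1]+n+".png"); P=cloud(d,c); hsv=cv2.cvtColor(im,cv2.COLOR_RGB2HSV)
    m=cv2.inRange(hsv,(45,90,15),(85,255,255)); q=P-s["position"]; near=(np.linalg.norm(q,axis=-1)<.11)&(m>0)
    a=q[near]@M; 
    if len(a)<30: print(n,len(a)); continue
    u,S,vt=np.linalg.svd(a-a.mean(0),full_matrices=False)
    print(n,len(a),"tool x range",np.percentile(a[:,0],[.5,99.5]).round(4),"y",np.percentile(a[:,1],[1,99]).round(4),"z",np.percentile(a[:,2],[2,98]).round(4),"dir",vt[0].round(3))
print(s["position"],s["ft_force"],s["ft_torque"])
E
python3 r2.py a
```

```text
t: 9.0
position: [0.5618, 0.2441, 0.1755]
tool_rot: [0.976, -0.219, -0.001, 0.001]
ft_force: [0.4, -0.1, -2.3]
grip_width: 0.403
grip_force: 40.0
side 244 tool x range [-0.0648 -0.0052] y [-0.0524  0.0775] z [-0.0665 -0.0061] dir [-0.601 -0.799  0.031]
wrist 4885 tool x range [-0.0188  0.0473] y [-0.017   0.0146] z [-0.0935 -0.0067] dir [-0.951  0.007  0.308]
[0.56177194 0.24407332 0.17553178] [ 0.40082569 -0.14264492 -2.29815015] [0.05296392 0.03875964 0.00412895]
```

```bash
python3 - <<'E'
import cv2
a=cv2.imread("pics/aside.png")[120:330,200:420];b=cv2.imread("pics/awrist.png")[40:290,180:460]
a=cv2.resize(a,None,fx=1.8,fy=1.8);b=cv2.resize(b,None,fx=1.4,fy=1.4)
h=max(a.shape[0],b.shape[0]);p=lambda i:cv2.copyMakeBorder(i,0,h-i.shape[0],0,0,0);cv2.imwrite("pics/a2.png",cv2.hconcat([p(a),p(b)]))
E
```

```text
(no output)
```

View pics/a2.png

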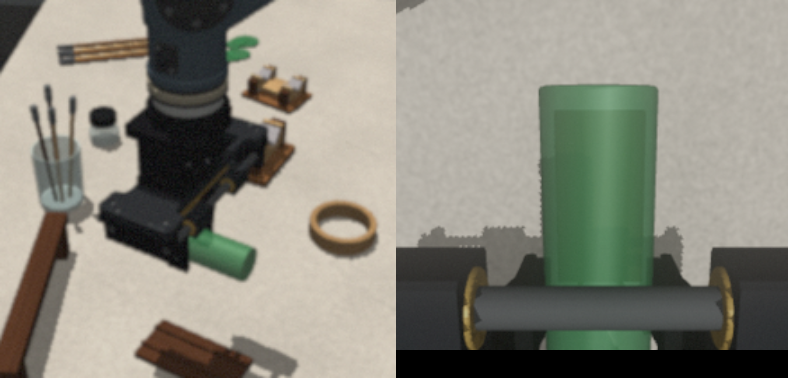

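The rod is held level in the fingers and clear of the rest. Its far end is at about wrist pixel (324,101). Now I'll measure its offset along the tool.

```bash
python3 - <<'E'
from h import *
s=status.observe(); M=R.from_quat(s["tool_rot"]).as_matrix(); c=cam("wrist"); p=s["position"]
im=cv2.imread("pics/awrist.png"); hsv=cv2.cvtColor(im,cv2.COLOR_BGR2HSV); m=cv2.inRange(hsv,(45,90,15),(85,255,255))
for u in (300,324,348):
    v=np.where(m[60:200,u])[0].min()+60
    print(u,v,[((ray(u,v,p[2]+h,c)-p)@M).round(4) for h in (.017,.010,-.001)])
for v in (120,180,225):
    u=np.where(m[v,260:390])[0]+260; print(v,u.min(),u.max(),[((ray(x,v,p[2]+.006,c)-p)@M).round(4)[:2] for x in (u.min(),u.max()+1)])
print("cam in tool",(c[1]-p)@M,"predicted px of ends x=.068",[proj(p+M@np.array([.068,y,-.017]),c).round(1) for y in (-.01,.01)])
# rod end lower pt in side view
cs=cam("side"); im=cv2.imread("pics/aside.png"); hsv=cv2.cvtColor(im,cv2.COLOR_BGR2HSV); m=cv2.inRange(hsv,(45,90,15),(85,255,255)); m[:235]=0;m[290:]=0;m[:,:290]=0;m[:,360:]=0
cn=max(cv2.findContours(m,0,2)[0],key=cv2.contourArea); print(cv2.boundingRect(cn),cv2.minAreaRect(cn))
print("side pred -x end centre",proj(p+M@np.array([-.068,0,.001]),cs), "rim", [proj(p+M@np.array([-.068,18e-3*np.cos(a),.001+18e-3*np.sin(a)]),cs).round(1) for a in (0,1.57,3.14,4.71)])
b=cn[:,0]; print("rightmost",b[b[:,0].argmax()],"lowest",b[b[:,1].argmax()])
E
```

```text
300 183 [array([ 0.0383, -0.0099, -0.0171]), array([ 0.0368, -0.0104, -0.0101]), array([ 0.0344, -0.0112,  0.0009])]Traceback (most recent call last):
  File "<stdin>", line 5, in <module>
    return umr_minimum(a, axis, None, out, keepdims, initial, where)
ValueError: zero-size array to reduction operation minimum which has no identity
```

Glass lowers the saturation, so I'll loosen the mask.

```bash
python3 - <<'E'
from h import *
s=status.observe(); M=R.from_quat(s["tool_rot"]).as_matrix(); c=cam("wrist"); p=s["position"]
im=cv2.imread("pics/awrist.png").astype(int); m=(im[...,1]-im[...,2]>20)
for u in (300,324,348):
    v=np.where(m[60:200,u])[0].min()+60
    print(u,v,[((ray(u,v,p[2]+h,c)-p)@M).round(4)[:2] for h in (.017,.010,-.001)])
for v in (120,180,215):
    u=np.where(m[v,260:390])[0]+260; print(v,u.min(),u.max(),[((ray(x,v,p[2]+.006,c)-p)@M).round(4)[:2] for x in (u.min(),u.max()+1)])
print("cam in tool",(c[1]-p)@M)
cs=cam("side"); im=cv2.imread("pics/aside.png").astype(int); m=np.uint8(im[...,1]-im[...,2]>20); m[:235]=0;m[290:]=0;m[:,:290]=0;m[:,360:]=0
cn=max(cv2.findContours(m,0,2)[0],key=cv2.contourArea);b=cn[:,0]; print("rightmost",b[b[:,0].argmax()],"lowest",b[b[:,1].argmax()])
rim=np.array([proj(p+M@np.array([-.068,18e-3*np.cos(a),.001+18e-3*np.sin(a)]),cs) for a in np.linspace(0,6.28,60)])
print("pred rightmost",rim[rim[:,0].argmax()],"lowest",rim[rim[:,1].argmax()],"px per mm along x",(proj(p+M@[-.068,0,0],cs)-proj(p+M@[-.067,0,0],cs)))
E
```

```text
300 101 [array([ 0.069 , -0.0094]), array([ 0.0692, -0.0099]), array([ 0.0695, -0.0106])]
324 101 [array([ 0.0691, -0.0006]), array([ 0.0692, -0.0006]), array([ 0.0695, -0.0006])]
348 101 [array([0.0691, 0.0082]), array([0.0692, 0.0087]), array([0.0695, 0.0094])]
120 286 365 [array([ 0.0619, -0.0159]), array([0.062 , 0.0164])]
180 286 364 [array([ 0.0372, -0.0166]), array([0.0373, 0.0167])]
215 286 362 [array([ 0.0218, -0.017 ]), array([0.0218, 0.0163])]
cam in tool [ 0.06577292 -0.00049552 -0.14446449]
rightmost [339 260] lowest [332 273]
pred rightmost [343.77082796 259.89242839] lowest [335.87213531 276.54640001] px per mm along x [0.51024787 0.19597276]
```

The rod is about +1 mm along the tool x axis and centred across it. Now I'll carry it to above the seat.

```bash
python3 -m inch '[{"delta_pos":[0,0.2,0],"delta_rot":[0,0,-0.16],"grip":0.3},{"delta_pos":[0.37,1,0],"delta_rot":[0,0,0],"grip":0.3},{"delta_pos":[0.37,1,0],"delta_rot":[0,0,0],"grip":0.3},{"delta_pos":[0.37,1,0],"delta_rot":[0,0,0],"grip":0.3},{"delta_pos":[0.37,1,0],"delta_rot":[0,0,0],"grip":0.3},{"delta_pos":[0.37,1,0],"delta_rot":[0,0,0],"grip":0.3},{"delta_pos":[0.37,1,0],"delta_rot":[0,0,0],"grip":0.3},{"delta_pos":[0.37,1,0],"delta_rot":[0,0,0],"grip":0.3},{"delta_pos":[0.37,1,0],"delta_rot":[0,0,0],"grip":0.3},{"delta_pos":[0.37,1,0],"delta_rot":[0,0,0],"grip":0.3},{"delta_pos":[0.37,1,0],"delta_rot":[0,0,0],"grip":0.3},{"delta_pos":[0.37,1,0],"delta_rot":[0,0,0],"grip":0.3},{"delta_pos":[0.37,1,0],"delta_rot":[0,0,0],"grip":0.3},{"delta_pos":[0.37,1,0],"delta_rot":[0,0,0],"grip":0.3},{"delta_pos":[0.37,1,0],"delta_rot":[0,0,0],"grip":0.3},{"delta_pos":[0.37,1,0],"delta_rot":[0,0,0],"grip":0.3},{"delta_pos":[0.37,1,0],"delta_rot":[0,0,0],"grip":0.3},{"delta_pos":[0.37,1,0],"delta_rot":[0,0,0],"grip":0.3},{"delta_pos":[0.37,1,0],"delta_rot":[0,0,0],"grip":0.3},{"delta_pos":[0.37,1,0],"delta_rot":[0,0,0],"grip":0.3}]'
python3 -m inch '[{"delta_pos":[0,0,0],"delta_rot":[0,0,0],"grip":0.3},{"delta_pos":[0,0,0],"delta_rot":[0,0,0],"grip":0.3},{"delta_pos":[0,0,0],"delta_rot":[0,0,0],"grip":0.3},{"delta_pos":[0,0,0],"delta_rot":[0,0,0],"grip":0.3}]'
cat > e.py <<'E'
import numpy as np,sys
from h import R
from workcell import status
s=status.observe();p=s["position"];f=s["ft_force"]
th=np.deg2rad(-24.4);ex=np.array([np.cos(th),np.sin(th)]);ey=np.array([-ex[1],ex[0]])
x=R.from_quat(s["tool_rot"]).as_matrix()
print("t",s["t"],"along,across,z",(p[:2]@ex).round(4),(p[:2]@ey).round(4),p[2].round(4),"F ex,ey,z",(f[:2]@ex).round(2),(f[:2]@ey).round(2),f[2].round(2),"T",(s["ft_torque"][:2]@ex).round(3),(s["ft_torque"][:2]@ey).round(3),"yaw",np.rad2deg(np.arctan2(x[1,0],x[0,0])).round(2),"tilt",x[:2,2].round(4),s["grip_width"].round(4),s["grip_force"])
E
python3 e.py
```

```text
t: 10.77
position: [0.5319, -0.1647, 0.1766]
tool_rot: [0.978, -0.211, -0.0, -0.0]
ft_force: [0.6, 0.1, -2.7]
grip_width: 0.4
grip_force: 40.0
t: 11.1
position: [0.532, -0.1626, 0.1767]
tool_rot: [0.978, -0.211, -0.001, -0.0]
ft_force: [-0.8, -0.7, -4.2]
grip_width: 0.403
grip_force: 40.0Traceback (most recent call last):
  File "e.py", line 7, in <module>
    print("t",s["t"],"along,across,z",(p[:2]@ex).round(4),(p[:2]@ey).round(4),p[2].round(4),"F ex,ey,z",(f[:2]@ex).round(2),(f[:2]@ey).round(2),f[2].round(2),"T",(s["ft_torque"][:2]@ex).round(3),(s["ft_torque"][:2]@ey).round(3),"yaw",np.rad2deg(np.arctan2(x[1,0],x[0,0])).round(2),"tilt",x[:2,2].round(4),s["grip_width"].round(4),s["grip_force"])
                                                                                                                                                                                                                                                                                                                 ^^^^^^^^^^^^^^^^^^^^^
AttributeError: 'float' object has no attribute 'round'
```

```bash
sed -i 's/s\["grip_width"\].round(4)/round(s["grip_width"],4)/' e.py
python3 -m inch '[{"delta_pos":[0,0,1],"delta_rot":[0,0,0],"grip":0.3},{"delta_pos":[0,0,1],"delta_rot":[0,0,0],"grip":0.3},{"delta_pos":[0,0,1],"delta_rot":[0,0,0],"grip":0.3},{"delta_pos":[0,0,0.8],"delta_rot":[0,0,0],"grip":0.3},{"delta_pos":[0,0,0.5],"delta_rot":[0,0,0],"grip":0.3},{"delta_pos":[0,0,0.4],"delta_rot":[0,0,0],"grip":0.3},{"delta_pos":[0,0,0.2],"delta_rot":[0,0,0],"grip":0.3},{"delta_pos":[0,0,0],"delta_rot":[0,0,0],"grip":0.3},{"delta_pos":[0,0,0],"delta_rot":[0,0,0],"grip":0.3},{"delta_pos":[0,0,0],"delta_rot":[0,0,0],"grip":0.3}]'
python3 e.py; python3 - <<'E'
from h import *
a,_,_=shot("wrist","bw.png");b,_,_=shot("scene","bs.png")
a=cv2.resize(a[20:240,200:440,::-1],None,fx=1.6,fy=1.6);b=cv2.resize(b[150:280,230:340,::-1],None,fx=2.7,fy=2.7,interpolation=2)
h=max(a.shape[0],b.shape[0]);p=lambda i:cv2.copyMakeBorder(i,0,h-i.shape[0],0,0,0);cv2.imwrite("pics/b2.png",cv2.hconcat([p(a),p(b)]))
E
```

```text
t: 11.93
position: [0.5331, -0.1638, 0.0798]
tool_rot: [0.977, -0.211, 0.001, 0.0]
ft_force: [0.3, 0.6, -3.9]
grip_width: 0.402
grip_force: 40.0
t 11.9333 along,across,z 0.5532 0.0711 0.0798 F ex,ey,z 0.02 0.68 -3.86 T 0.123 0.034 yaw -24.36 tilt [ 0.0017 -0.0009] 0.4023 39.999184012413025
```

View pics/b2.png

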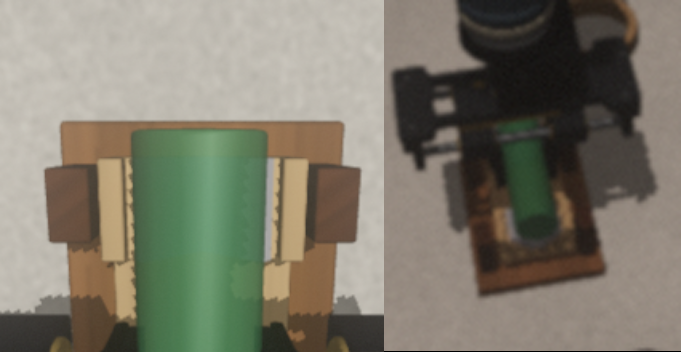

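The wrist view shows the rod over the groove, slightly left of the cradle's middle: rod mid at crop 199.5, cradle mid at 202.5. I'll work out the offsets.

```bash
python3 - <<'E'
from h import *
s=status.observe(); M=R.from_quat(s["tool_rot"]).as_matrix(); c=cam("wrist"); p=s["position"]
f=lambda cx,cy,z:((ray(200+cx/1.6,20+cy/1.6,z,c)-p)@M)[:2].round(4)
print("rod end",f(199.5,129,p[2]+.017),"rod mid",(f(132,200,p[2]+.008)+f(267,200,p[2]+.008))/2)
print("V front",f(112,157,.06),f(295,157,.06),"V inner",f(112,261,.06),"across",f(97,200,.06),f(308,200,.06))
print("board edge",f(62,122,.012),f(343,122,.012),"posts front",f(70,167,.054),"posts out",f(45,200,.054),f(360,200,.054))
E
```

```text
rod end [ 0.0692 -0.0003] rod mid [ 0.0521 -0.0003]
V front [ 0.0621 -0.0265] [0.0621 0.0283] V inner [ 0.0303 -0.0277] across [ 0.0493 -0.0315] [0.0493 0.0328]
board edge [ 0.074  -0.0526] [0.0741 0.0544] posts front [ 0.0589 -0.0406] posts out [ 0.0486 -0.0491] [0.0488 0.0505]
```

```bash
python3 -m inch '[{"delta_pos":[-0.06,0.05,0],"delta_rot":[0,0,0],"grip":0.3},{"delta_pos":[0,0,0.2],"delta_rot":[0,0,0],"grip":0.3},{"delta_pos":[0,0,0.2],"delta_rot":[0,0,0],"grip":0.3},{"delta_pos":[0,0,0.1],"delta_rot":[0,0,0],"grip":0.3},{"delta_pos":[0,0,0],"delta_rot":[0,0,0],"grip":0.3},{"delta_pos":[0,0,0],"delta_rot":[0,0,0],"grip":0.3},{"delta_pos":[0,0,0],"delta_rot":[0,0,0],"grip":0.3}]'; python3 e.py
python3 -m inch '[{"delta_pos":[0,0,0.05],"delta_rot":[0,0,0],"grip":0.3},{"delta_pos":[0,0,0],"delta_rot":[0,0,0],"grip":0.3},{"delta_pos":[0,0,0.05],"delta_rot":[0,0,0],"grip":0.3},{"delta_pos":[0,0,0],"delta_rot":[0,0,0],"grip":0.3},{"delta_pos":[0,0,0],"delta_rot":[0,0,0],"grip":0.3},{"delta_pos":[0,0,0],"delta_rot":[0,0,0],"grip":0.3}]' >/dev/null; python3 e.py
python3 -m inch '[{"delta_pos":[0,0,0.05],"delta_rot":[0,0,0],"grip":0.3},{"delta_pos":[0,0,0],"delta_rot":[0,0,0],"grip":0.3},{"delta_pos":[0,0,0],"delta_rot":[0,0,0],"grip":0.3},{"delta_pos":[0,0,0],"delta_rot":[0,0,0],"grip":0.3}]' >/dev/null; python3 e.py
```

```text
t: 12.62
position: [0.5309, -0.164, 0.0688]
tool_rot: [0.977, -0.211, -0.0, -0.0]
ft_force: [-0.3, 1.0, -3.5]
grip_width: 0.405
grip_force: 40.0
t 12.6167 along,across,z 0.5512 0.07 0.0688 F ex,ey,z -0.68 0.82 -3.55 T 0.022 0.051 yaw -24.37 tilt [-0.0002  0.0001] 0.4047 39.999293088912964
t 13.1167 along,across,z 0.5515 0.07 0.0674 F ex,ey,z -0.37 -0.11 2.12 T 0.062 0.15 yaw -24.36 tilt [ 0.0006 -0.0004] 0.4009 40.000680685043335
t 13.45 along,across,z 0.5514 0.07 0.0661 F ex,ey,z -0.98 0.91 4.22 T 0.061 0.187 yaw -24.36 tilt [ 0.0004 -0.0002] 0.4066 40.00083804130554
```

Contact is made. One end seems to carry more, judging by the moment, so I'll release to let the rod settle into the V and then regrip.

```bash
python3 -m inch '[{"delta_pos":[0,0,-0.04],"delta_rot":[0,0,0],"grip":0.3},{"delta_pos":[0,0,-0.04],"delta_rot":[0,0,0],"grip":0.3},{"delta_pos":[0,0,0],"delta_rot":[0,0,0],"grip":0.3},{"delta_pos":[0,0,0],"delta_rot":[0,0,0],"grip":0.3}]' 10; python3 e.py
python3 -m inch '[{"delta_pos":[0,0,0],"delta_rot":[0,0,0],"grip":0.5},{"delta_pos":[0,0,0],"delta_rot":[0,0,0],"grip":0.5},{"delta_pos":[0,0,0],"delta_rot":[0,0,0],"grip":0.5},{"delta_pos":[0,0,0],"delta_rot":[0,0,0],"grip":0.5},{"delta_pos":[0,0,0],"delta_rot":[0,0,0],"grip":0.5},{"delta_pos":[0,0,0],"delta_rot":[0,0,0],"grip":0.5},{"delta_pos":[0,0,0],"delta_rot":[0,0,0],"grip":0.5},{"delta_pos":[0,0,0],"delta_rot":[0,0,0],"grip":0.5}]' >/dev/null; python3 e.py
python3 -m inch '[{"delta_pos":[0,0,0],"delta_rot":[0,0,0],"grip":0.3},{"delta_pos":[0,0,0],"delta_rot":[0,0,0],"grip":0.3},{"delta_pos":[0,0,0],"delta_rot":[0,0,0],"grip":0.3},{"delta_pos":[0,0,0],"delta_rot":[0,0,0],"grip":0.3},{"delta_pos":[0,0,0],"delta_rot":[0,0,0],"grip":0.3},{"delta_pos":[0,0,0],"delta_rot":[0,0,0],"grip":0.3}]' 4 >/dev/null; for i in 1 2 3 4; do python3 e.py; python3 -m inch '[{"delta_pos":[0,0,0],"delta_rot":[0,0,0],"grip":0.3}]' >/dev/null; done
```

```text
t: 13.78
position: [0.5311, -0.164, 0.0676]
tool_rot: [0.977, -0.211, 0.0, 0.0]
ft_force: [-0.4, -0.0, 2.2]
grip_width: 0.411
grip_force: 10.0
t 13.7833 along,across,z 0.5514 0.07 0.0676 F ex,ey,z -0.32 -0.18 2.23 T 0.043 0.118 yaw -24.36 tilt [ 0.0004 -0.0002] 0.411 10.000465214252472
t 14.45 along,across,z 0.5513 0.07 0.0675 F ex,ey,z 0.16 -1.13 0.1 T 0.098 0.029 yaw -24.37 tilt [0. 0.] 0.5032 0.0
t 14.95 along,across,z 0.5512 0.07 0.0676 F ex,ey,z 0.18 -0.06 0.2 T 0.061 0.085 yaw -24.36 tilt [-0. -0.] 0.4082 3.9999838918447495
t 15.0333 along,across,z 0.5512 0.07 0.0676 F ex,ey,z -0.44 0.05 0.47 T 0.003 0.029 yaw -24.36 tilt [ 0. -0.] 0.4101 3.9999742805957794
t 15.1167 along,across,z 0.5512 0.07 0.0676 F ex,ey,z 0.26 -0.17 0.72 T 0.032 0.048 yaw -24.36 tilt [-0. -0.] 0.4182 3.999994397163391
t 15.2 along,across,z 0.5512 0.07 0.0676 F ex,ey,z -0.21 -0.2 0.27 T -0.044 0.011 yaw -24.36 tilt [0. 0.] 0.4126 3.9999867975711823
```

Released and regripped, the lateral force is about 0, so the rod is seated and centred. Next I'll grip firmly and press down 6 mm.

```bash
python3 -m inch '[{"delta_pos":[0,0,0],"delta_rot":[0,0,0],"grip":0.3},{"delta_pos":[0,0,0],"delta_rot":[0,0,0],"grip":0.3},{"delta_pos":[0,0,0],"delta_rot":[0,0,0],"grip":0.3},{"delta_pos":[0,0,0],"delta_rot":[0,0,0],"grip":0.3}]' 45 >/dev/null; python3 e.py
python3 -m inch '[{"delta_pos":[0,0,0.05],"delta_rot":[0,0,0],"grip":0.3},{"delta_pos":[0,0,0.05],"delta_rot":[0,0,0],"grip":0.3},{"delta_pos":[0,0,0.05],"delta_rot":[0,0,0],"grip":0.3},{"delta_pos":[0,0,0.05],"delta_rot":[0,0,0],"grip":0.3},{"delta_pos":[0,0,0.05],"delta_rot":[0,0,0],"grip":0.3},{"delta_pos":[0,0,0.05],"delta_rot":[0,0,0],"grip":0.3},{"delta_pos":[0,0,0],"delta_rot":[0,0,0],"grip":0.3},{"delta_pos":[0,0,0],"delta_rot":[0,0,0],"grip":0.3},{"delta_pos":[0,0,0],"delta_rot":[0,0,0],"grip":0.3},{"delta_pos":[0,0,0],"delta_rot":[0,0,0],"grip":0.3},{"delta_pos":[0,0,0],"delta_rot":[0,0,0],"grip":0.3},{"delta_pos":[0,0,0],"delta_rot":[0,0,0],"grip":0.3}]' >/dev/null; for i in 1 2 3 4; do python3 e.py; python3 -m inch '[{"delta_pos":[0,0,0],"delta_rot":[0,0,0],"grip":0.3}]' >/dev/null; done
```

```text
t 15.6167 along,across,z 0.5512 0.07 0.0675 F ex,ey,z -0.06 0.3 0.81 T 0.01 0.02 yaw -24.36 tilt [-0.0001  0.    ] 0.4005 45.00004470348358
t 16.6167 along,across,z 0.5513 0.07 0.0621 F ex,ey,z -1.15 -1.35 7.68 T -0.084 0.314 yaw -24.36 tilt [ 0.0002 -0.0002] 0.4033 45.001636147499084
t 16.7 along,across,z 0.5513 0.07 0.0621 F ex,ey,z -2.31 -0.91 7.28 T -0.072 0.261 yaw -24.36 tilt [ 0.0003 -0.0002] 0.4023 45.001598596572876
t 16.7833 along,across,z 0.5513 0.07 0.062 F ex,ey,z -1.16 -1.29 6.74 T -0.054 0.332 yaw -24.36 tilt [ 0.0002 -0.0002] 0.4038 45.00158071517944
t 16.8667 along,across,z 0.5513 0.07 0.062 F ex,ey,z -1.13 -0.48 7.24 T -0.02 0.304 yaw -24.36 tilt [ 0.0002 -0.0001] 0.4013 45.001482367515564
```

The press is at 5.5 mm with a load of about 10.5 N. I'll trim down another 0.5 mm, plus a small lateral relief.

```bash
python3 -m inch '[{"delta_pos":[-0.01,0.01,0.025],"delta_rot":[0,0,0],"grip":0.3},{"delta_pos":[0,0,0],"delta_rot":[0,0,0],"grip":0.3},{"delta_pos":[0,0,0],"delta_rot":[0,0,0],"grip":0.3},{"delta_pos":[0,0,0],"delta_rot":[0,0,0],"grip":0.3},{"delta_pos":[0,0,0],"delta_rot":[0,0,0],"grip":0.3},{"delta_pos":[0,0,0],"delta_rot":[0,0,0],"grip":0.3}]' >/dev/null; for i in 1 2 3 4; do python3 e.py; python3 -m inch '[{"delta_pos":[0,0,0],"delta_rot":[0,0,0],"grip":0.3}]' >/dev/null; done
python3 - <<'E'
from h import *
a,_,_=shot("wrist","cw.png");b,_,_=shot("side","cs.png")
a=cv2.resize(a[20:240,200:440,::-1],None,fx=1.6,fy=1.6);b=cv2.resize(b[150:235,280:385,::-1],None,fx=3.9,fy=3.9,interpolation=2)
h=max(a.shape[0],b.shape[0]);p=lambda i:cv2.copyMakeBorder(i,0,h-i.shape[0],0,0,0);cv2.imwrite("pics/c2.png",cv2.hconcat([p(a),p(b)]))
E
```

```text
t 17.45 along,across,z 0.5513 0.07 0.0617 F ex,ey,z -0.65 1.13 6.66 T 0.057 0.266 yaw -24.36 tilt [ 0.0008 -0.0002] 0.4064 45.00167906284332
t 17.5333 along,across,z 0.5513 0.07 0.0616 F ex,ey,z -0.84 0.31 6.89 T 0.095 0.246 yaw -24.36 tilt [ 0.0007 -0.0002] 0.4028 45.001739859580994
t 17.6167 along,across,z 0.5513 0.07 0.0616 F ex,ey,z -1.42 -0.21 6.4 T 0.145 0.256 yaw -24.36 tilt [ 0.0008 -0.0002] 0.4007 45.00172555446625
t 17.7 along,across,z 0.5513 0.07 0.0617 F ex,ey,z -1.19 0.4 7.46 T 0.047 0.299 yaw -24.36 tilt [ 0.0008 -0.0002] 0.4027 45.001575350761414
```

View pics/c2.png

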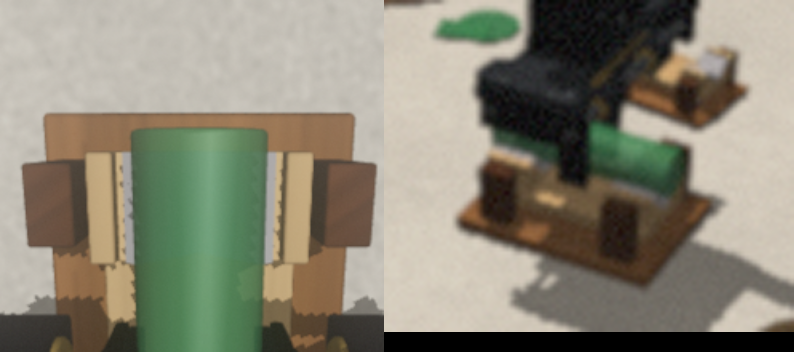

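The rod is centred in the cradle: rod mid at crop 199.5, cradle 86–312. It is seated in the groove, with the cradle tops about level with the posts. I'll check the level by depth.

```bash
cat > lv.py <<'E'
from h import *
Z=[]
for k in range(6):
    im,d,c=shot("wrist"); P=cloud(d,c)[...,2]
    box=lambda x0,y0,x1,y1:np.nanmedian(P[int(20+y0/1.6):int(20+y1/1.6),int(200+x0/1.6):int(200+x1/1.6)])
    Z.append([box(28,172,68,240),box(332,172,370,240),box(91,160,108,255),box(292,160,309,255),box(190,140,210,170),box(190,250,210,280)])
Z=np.mean(Z,0)*1000; print("postL,postR,cradL,cradR,rod far, near",Z.round(2),"crad-post",((Z[2]+Z[3]-Z[0]-Z[1])/2).round(2))
z=np.load("wjig.npz"); P=cloud(z["d"],(z["K"],z["t"],z["M"]))[...,2]
print("ref up: post",np.nanmedian(P[118:138,280:288]),np.nanmedian(P[118:138,368:376]),"crad",np.nanmedian(P[115:145,297:301]),np.nanmedian(P[115:145,356:360]))
E
python3 lv.py; python3 e.py
```

```text
postL,postR,cradL,cradR,rod far, near [53.29 53.24 53.4  53.39 78.03 78.03] crad-post 0.13
ref up: post 0.05316887745122739 0.05323755542599268 crad 0.059307925368361214 0.059087770454981786
t 18.1833 along,across,z 0.5513 0.07 0.0616 F ex,ey,z -1.07 -0.94 6.97 T 0.154 0.283 yaw -24.36 tilt [ 0.0008 -0.0002] 0.399 45.00171661376953
```

```bash
python3 -m inch '[{"delta_pos":[0,0,0.006],"delta_rot":[0,0,0],"grip":0.3},{"delta_pos":[0,0,0],"delta_rot":[0,0,0],"grip":0.3},{"delta_pos":[0,0,0],"delta_rot":[0,0,0],"grip":0.3},{"delta_pos":[0,0,0],"delta_rot":[0,0,0],"grip":0.3},{"delta_pos":[0,0,0],"delta_rot":[0,0,0],"grip":0.3},{"delta_pos":[0,0,0],"delta_rot":[0,0,0],"grip":0.3}]' >/dev/null; python3 lv.py; python3 e.py; python3 -c "
from workcell import ticket; print(ticket.sign_off())"
```

```text
postL,postR,cradL,cradR,rod far, near [53.27 53.25 53.3  53.27 77.93 77.93] crad-post 0.03
ref up: post 0.05316887745122739 0.05323755542599268 crad 0.059307925368361214 0.059087770454981786
t 18.9833 along,across,z 0.5513 0.07 0.0616 F ex,ey,z -0.67 0.79 6.23 T 0.027 0.286 yaw -24.36 tilt [ 0.0008 -0.0002] 0.4036 45.00173628330231
the job is handed in; nothing more can be done
None
```

The job is handed in at 19 s: the rod lies centred in the V-groove and is held pressed, with the cradle top within 0.03 mm of the post tops by depth and almost no sideways force.

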